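# Set the free length of a cantilever test beam and hold it for clamping

### The job

The aluminium test beam lies loose across the clamp block of the vibration rig, its clamp plate taken off. Slide it outward along the block, out over the sensor, until the black line drawn across it comes to the block's outer edge, keeping it on the block all the way: never lift it off or let it tip under its end weight. Finish while still holding its tail pressed down, so that the beam stays flat on its seat and square to the block for a colleague to put the clamp plate on, and leave the loose things around the rig where they are.

Things in the scene. Friction and masses are not known exactly. Their poses are not given: they have to be found in the camera images.
- rig: fixed cantilever rig: grey base plate 380 x 160 x 12 mm (x -110 to 270) with a dark steel clamp block, x -90 to 0, 110 mm wide in y, its bright top (the seat) 90 mm above the bench; a grey sensor near x 218, 55 mm high. Origin at bench level below the middle of the block's outer edge; x points outward, the way the beam is slid, z up. Behind the block the beam's tail hangs free in air.
- seat_edge (a point): middle of the block's outer edge, on the seat, where the black line must come; axes as the rig's (x outward, z up). Four threaded studs 10 mm thick stand 36 mm above the seat, 18 and 72 mm inward of the edge, 31 mm to either side: the beam lies between them with 6 mm of play each side.
- beam_line (a point): middle of the black line, 6 mm wide, drawn across the beam, on its upper face; beam axes (x towards the end weight, y across, z up). It is 230 mm from the outer end, 170 mm from the tail end, and at the start 110 to 150 mm short of the block's edge. The balance point is 86 mm outward of it, so the beam tips outward well before the line reaches the edge unless its tail is held.
- beam_tail (a point): a good grasping point on the beam's tail: middle of its width (40 mm) and thickness (10 mm), 35 mm from the tail end, 135 mm from the black line; beam axes. It is clear of the block, in free air, at the start and at the end.
- clamp_plate: bystander: dark steel clamp plate 90 x 110 x 12 mm with four holes, lying on the bench; origin at the centre of its underside
- nut_dish: bystander: white dish 72 mm across and 20 mm high with four nuts; origin at the centre of its underside
- wrench: bystander: steel wrench 170 mm long, lying on the bench; x along it
- beaker: bystander: pale pale pale plastic beaker 104 mm across and 140 mm high; origin at the centre of its underside
- beam: loose flat aluminium bar 400 x 40 x 10 mm, 0.5 to 0.8 kg in all, with a steel weight 30 x 40 x 20 mm bolted on top of its outer end. Origin on its underside at the balance point, 256 mm from the tail end; x along it towards the end weight, z up. Sliding it on the seat takes 3 to 9 N.

How it is judged:
By the outcome, as a careful person would: the job done as asked, in the order asked, and still so for the second after the job is handed in, while the arm keeps its last pose, push and grip.
It also fails if it takes over 38 s, if anything falls off the work surface, if the arm or the gripper's body presses on something with over 40 N, if the wrist force passes 120 N, or if a joint passes its speed limit or range.

### The arm

A 6-joint arm with a two-finger parallel gripper is mounted at the origin on the work surface. World frame = base frame: x ahead of the robot, y to its left, z up, the work surface at z = 0. Lengths are in m, angles in degrees, forces in N, time in s.
With the tool pointing down it reaches from about 0.325 to 0.775 m from the base axis. Payload 5.5 kg.
Tool frame: the origin (TCP) lies on the centre line of the jaws, within the pads' length; the fingertips stand 14 mm ahead of it and the grasp point (between the pads) lies 5 mm behind it; x points along the fingers, y is the direction in which the jaws open and shut, and the axes are right-handed (so a half turn about x gives the same grasp; the last joint's range is limited). The gripper opens to 85 mm and grips with 20 to 120 N. Pads are 22 mm wide; open, the fingers measure 114 mm over their backs; the gripper's body (76 mm by 85 mm) begins 54 mm behind the grasp point. The pads swing forward as they close: fully open they stand 13 mm farther back than shut.
Start: joints at [-75.327, 5.22, 70.514, -0, 104.267, -3.249], TCP at [0.185, -0.571, 0.245] pointing down, gripper open.
Joint ranges: [-164.24, 164.24], [-49.07, 125.15], [9.68, 141.18], [-86.29, 266.29], [3.28, 154.24], [-151.56, 151.56]. Speed limits (degrees/s): [147.25, 147.25, 172.46, 180, 180, 180].

### API

Orientations are given as [roll, pitch, yaw] about the fixed x, y, z axes, in that order (R = Rz(yaw) Ry(pitch) Rx(roll)).
In Python, from plant import env gives the robot as it stands. Calls block until the motion is done:
- env.reach(position, orientation): joint-space move of the TCP to a pose.
- env.line_to(position, velocity=0.15, attitude=None, f_stop=None): straight line of the TCP; attitude=None keeps the orientation; velocity is the mean speed in m/s. With f_stop (N) it stops when the force on the tool has changed by that much, and returns True; else False.
- env.move_j(angles): joint-space move.
- env.gripper_open() and env.gripper_close(newtons=None): open the fingers fully, or close them until they stop; newtons is the grip in N (None keeps the last).
- env.wait(seconds).
- env.solve_ik(position, orientation): joint angles nearest the present ones, or None.
- env.camera(name): name is "side" or "top"; returns a dict with "color" (480x640x3 uint8, blue, green, red), "range_z" (480x640 float32, m along the optical axis (not along the pixel's ray), 0 where there is no reading), "K" (3x3 intrinsics, pixels), "camera_from_world" (4x4, takes a point from world to camera coordinates). Camera axes: x right, y up, looking along -z (the intrinsics and any distortion apply to the point x, -y, -z); pixel columns grow to the right and rows downward; lengths in m; the calibration is good to about 2 mm. A picture is of the moment at which its call begins.
A pose or a line that the arm cannot do raises env.Unreachable and nothing moves.
- env.sign_off(): hands the job in, once; it reports no verdict.
Readings, each from a call of its own:
- env.read_time(): time.
- env.read_joint_pos(): joint angles.
- env.read_joint_vel(): joint speeds.
- env.read_joint_efforts(): joint torques, N m.
- env.read_ee_pos(): TCP position.
- env.read_ee_rot(): TCP orientation.
- env.read_wrist_force(): force on the tool from outside, world axes, zero at the start.
- env.read_torque(): the same for the moment, N m.
- env.read_opening(): finger opening in m.
Only numpy, scipy, OpenCV 4.12 (cv2) and the standard library are available. Lean on these libraries where they do the work, as an engineer would, in place of code of your own. Each camera call takes 0.05 s, during which the arm holds its last target. There are 200 camera calls.

## Working session

There is one attempt and no reset: what is moved stays moved. The work goes in short steps, each a Python script; the robot and the scene stay as the last script left them, time stands still between calls to the robot, and variables do not carry over. Pictures are saved under pics/ and viewed, about 8 in all and at most 12, crops included, and the job is handed in when it is done.

```bash
mkdir -p pics; ls
python3 - <<'E'
from plant import env
import cv2,numpy as np
for n in("top","side"):
    c=env.camera(n); cv2.imwrite(f"pics/{n}0.png",c["color"]); np.savez(f"pics/{n}0.npz",**c)
    print(n,c["K"].tolist(),np.round(c["camera_from_world"],3).tolist(),[k for k in c])
print(env.read_time(),env.read_ee_rot(),env.read_opening())
E
```

```text
pics
top [[484.7190321063932, 0.0, 317.6457166252395], [0.0, 484.7190321063932, 243.68039599912453], [0.0, 0.0, 1.0]] [[-0.021, -0.999, 0.026, -0.024], [0.995, -0.018, 0.103, -0.63], [-0.102, 0.028, 0.994, -0.776], [0.0, 0.0, 0.0, 1.0]] ['color', 'range_z', 'K', 'camera_from_world']
side [[441.5398756562003, 0.0, 323.7191240199988], [0.0, 441.5398756562003, 238.82627575841224], [0.0, 0.0, 1.0]] [[-0.951, -0.31, -0.008, 0.597], [0.194, -0.615, 0.765, -0.199], [-0.241, 0.725, 0.645, -0.806], [0.0, 0.0, 0.0, 1.0]] ['color', 'range_z', 'K', 'camera_from_world']
0.1 [-93.65119533  89.89967443 104.2694832 ] 0.08544910475771739
```

View pics/top0.png

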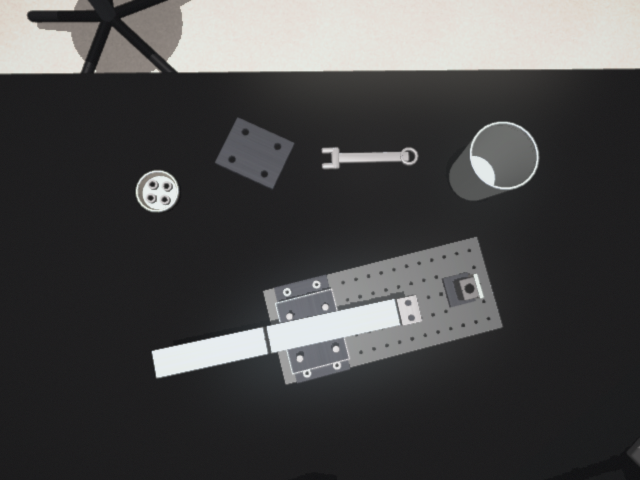

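View pics/side0.png

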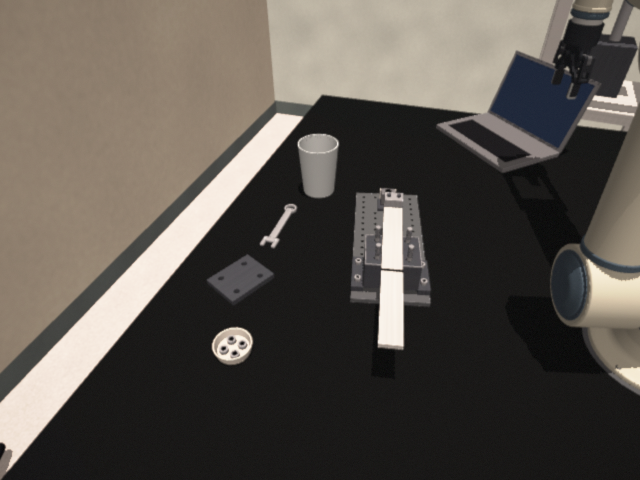

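The top view shows the beam from its tail at about (155,363) to its weight at (420,308), with the line at (267,340). The studs are at (290,316), (325,307), (300,357) and (336,349), and the bystanders are all on the far side. The side view agrees. Next I'll measure.

```bash
cat > h.py <<'E'
import cv2,numpy as np
def ray(c,uv,z):
    T=np.array(c["camera_from_world"]);R,t=T[:3,:3],T[:3,3]
    uv=np.atleast_2d(uv).astype(float);K=c["K"]
    d=np.c_[(uv[:,0]-K[0,2])/K[0,0],-(uv[:,1]-K[1,2])/K[1,1],-np.ones(len(uv))]@R
    o=-R.T@t
    return o+d*((z-o[2])/d[:,2])[:,None]
def beam(c,zt=.1):
    g=c["color"].min(axis=2)
    m=(g>200).astype(np.uint8); m[:220]=0; m[:, 440:]=0
    n,l,s,_=cv2.connectedComponentsWithStats(m)
    ids=[i for i in range(1,n) if s[i,4]>800]
    return m,l,ids,s
def measure(c,zt=.1):
    """axis dir, line midpoint, widths, tail end from top view"""
    m,l,ids,s=beam(c,zt)
    v,u=np.nonzero(np.isin(l,ids)); P=ray(c,np.c_[u,v],zt)[:,:2]
    (cx,sz,a)=cv2.minAreaRect(P.astype(np.float32)*1000)
    bx=cv2.boxPoints((cx,sz,a))/1000; e=[bx[1]-bx[0],bx[2]-bx[1]]; d=max(e,key=np.linalg.norm);d=d/np.linalg.norm(d)
    if d[1]>0:d=-d
    q=P@d; n=np.array([-d[1],d[0]]); w=P@n
    # dark gap along axis
    h,b=np.histogram(q,np.arange(q.min(),q.max(),.002)); k=np.where(h<.5*np.median(h))[0]; k=k[(k>8)&(k<len(h)-8)]
    out=dict(rect=np.array(sz),yaw=np.degrees(np.arctan2(d[1],d[0])),tail=q.min(),end=q.max(),gap=b[k]+.001,d=d,n=n,mid=np.array(cx)/1000,w=(w.min(),w.max()))
    return out
E
python3 - <<'E'
from h import *
c=dict(np.load("pics/top0.npz")); s=dict(np.load("pics/side0.npz"))
m=measure(c); print(m); d,n=m["d"],m["n"]
lab=beam(c);print([lab[3][i].tolist() for i in lab[2]])
g=float(np.mean(m["gap"])); w0=np.mean(m["w"])
print("line",d*g+n*w0,"tail grasp",d*(g-.135)+n*w0)
# studs tops
P=ray(c,[(290,316),(325,307),(300,357),(336,349)],.126)[:,:2];print("studs",P, "centre",P.mean(0))
for a,b in((0,1),(2,3),(0,2),(1,3)):
    e=P[b]-P[a];print(np.linalg.norm(e),np.degrees(np.arctan2(e[1],e[0])))
# base plate corners z=.012
B=ray(c,[(477,237),(502,327),(286,384),(263,291)],.012)[:,:2]; print("base",B)
for a,b in((3,0),(2,1),(2,3),(1,0)):
    e=B[b]-B[a];print(np.linalg.norm(e),np.degrees(np.arctan2(e[1],e[0])))
def up(c,x0,y0,x1,y1,f,n):cv2.imwrite(n,cv2.resize(c["color"][y0:y1,x0:x1],None,fx=f,fy=f,interpolation=cv2.INTER_CUBIC))
up(c,250,260,440,390,4,"pics/topcrop.png")
for uv in[(210,352),(340,322),(325,360)]:
    z=c["range_z"][uv[1],uv[0]]; print(uv,z)
E
```

```text
{'rect': array([ 39.36959076, 368.84985352]), 'yaw': np.float32(-79.260765), 'tail': np.float64(-0.1241351543803155), 'end': np.float64(0.24471475008899163), 'gap': array([0.04286485, 0.04486485, 0.04686485]), 'd': array([ 0.18633944, -0.9824854 ], dtype=float32), 'n': array([0.9824854 , 0.18633944], dtype=float32), 'mid': array([0.48267752, 0.03018065]), 'w': (np.float64(0.46016261567871064), np.float64(0.4995321870859042))}
[[267, 299, 133, 53, 3438], [152, 328, 115, 49, 3008]]
line [0.47980316 0.04533544] tail grasp [0.45464734 0.17797097]
studs [[ 0.51505837  0.00888084]
 [ 0.52692    -0.04217177]
 [ 0.45637303 -0.00462412]
 [ 0.46646949 -0.0567268 ]] centre [ 0.49120522 -0.02366046]
0.05241248067253384 -76.91988993613496
0.05307191312594009 -79.0331539427847
0.06021920087862348 -167.04043223947636
0.062178080702889944 -166.4622375234299
base [[ 0.63811589 -0.31216396]
 [ 0.4837041  -0.34656794]
 [ 0.39848867  0.02075816]
 [ 0.55276984  0.05741693]]
0.37930724210559 -76.99682386200325
0.3770810644042405 -76.93907462767302
0.15857662555357924 13.366193203534582
0.1581980944801435 12.560714294243922
(210, 352) 0.7230095
(340, 322) 0.7288086
(325, 360) 0.732289
```

View pics/topcrop.png

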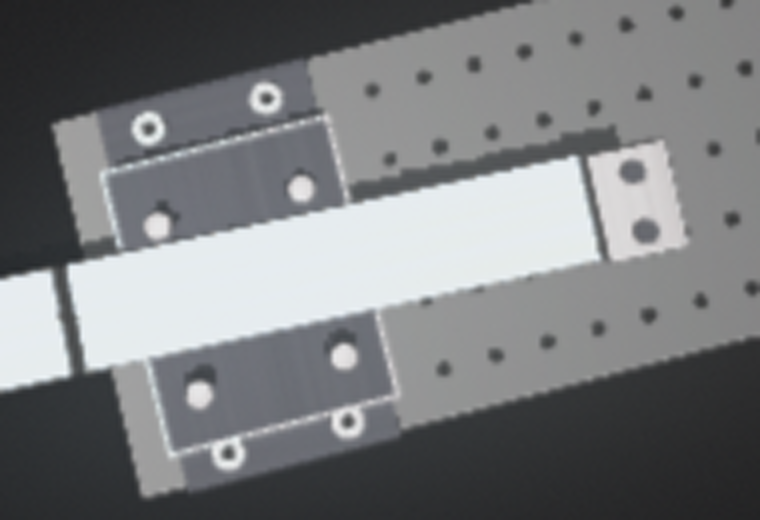

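The crop shows the bright seat outline with corners at about (332,289), (349.5,359), (276,303) and (293,374). The beam sits about 2° off square between the studs. I'll work out the rig frame from the seat and the base plate, then cross-check the line and tail in the side view.

Run:
```python
from h import *
from plant import env
c=dict(np.load("pics/top0.npz")); s=dict(np.load("pics/side0.npz"))
S=ray(c,[(332,289.2),(349.5,359),(275.8,303),(293,373.8)],.09)[:,:2];print("seat",S.round(4).tolist())
for a,b in((0,1),(2,3),(2,0),(3,1)):
    e=S[b]-S[a];print(np.linalg.norm(e).round(4),np.degrees(np.arctan2(e[1],e[0])).round(2))
yaw=np.radians(-77.0);d=np.array([np.cos(yaw),np.sin(yaw)])
print("edge from outer corners",S[:2].mean(0),"from seat centre",S.mean(0)+.045*d)
B=ray(c,[(477,237),(502,327),(286,384),(263,291)],.012)[:,:2]; print("from base",B.mean(0)-.08*d)
P=ray(c,[(289.5,316.5),(325.5,307),(299.5,358.7),(336,349)],.126)[:,:2];print("from studs",P.mean(0)+.045*d)
# side: beam line & tail
print("side line z.1",ray(s,[(392,270)],.1),"side tail mid",ray(s,[(391,346.5)],.1))
# IK for grasp
q=env.read_joint_pos()
from scipy.spatial.transform import Rotation as Ro
def ori(yb,sg):  # tool x down, y across beam
    y=sg*np.array([-np.sin(yb),np.cos(yb),0]);x=np.array([0,0,-1.])
    return Ro.from_matrix(np.c_[x,y,np.cross(x,y)]).as_euler("xyz",degrees=True)
for sg in(1,-1):
    for yb,p in((-79.3,(.4546,.178)),(-77,(.471,.062))):
        o=ori(np.radians(yb),sg); print(sg,o,env.solve_ik([*p,.10],o))
```

```text
seat [[0.5528, -0.055], [0.447, -0.079], [0.5336, 0.0314], [0.4272, 0.0068]]
0.1084 -167.19
0.1091 -166.97
0.0885 -77.45
0.088 -76.99
edge from outer corners [ 0.49991603 -0.06698863] from seat centre [ 0.50027992 -0.06780248]
from base [ 0.50027354 -0.0671896 ]
from studs [ 0.50055329 -0.0673159 ]
side line z.1 [[0.47832849 0.04643609 0.1       ]] side tail mid [[0.44593895 0.21640216 0.1       ]]
1 [79.3 90.   0. ] [ 1.73895101e+01 -1.10803332e+01  1.01003836e+02 -2.54444375e-14
  9.00764969e+01  6.68951013e+00]
1 [77. 90.  0.] [ 3.39486920e+00 -1.32315047e+01  1.02853029e+02 -2.54444375e-14
  9.03784755e+01 -9.60513080e+00]
-1 [-100.7   90.     0. ] None
-1 [-103.   90.    0.] None<sys>:0: UserWarning: Gimbal lock detected. Setting third angle to zero since it is not possible to uniquely determine all angles.
```

The measurements agree:
- **Edge:** four estimates fall within about 1 mm of (0.5003, -0.0673).
- **Rig yaw:** -77.05°.
- **Line:** 115 mm short of the edge, inside the stated 110–150 mm. The two views agree to about 1.5 mm.

Next I'll go above the tail, descend and grip.

Run:
```python
from plant import env
from h import *
f=lambda:env.read_wrist_force().round(2) 
o=[79.3,90,0]; p=[.4546,.178]
env.reach([*p,.19],o); env.wait(.2)
print(env.read_time(),f())
print(env.line_to([*p,.089],velocity=.12,f_stop=6),env.read_ee_pos(),f())
env.wait(.3);print(f())
env.gripper_close(60); env.wait(.3)
print(env.read_time(),env.read_opening(),f(),env.read_torque(),env.read_ee_pos())
for n in("top","side"):
    c=env.camera(n);cv2.imwrite(f"pics/{n}1.png",c["color"]);np.savez(f"pics/{n}1.npz",**c)
a=cv2.imread("pics/top1.png")[220:400,120:440];b=cv2.imread("pics/side1.png")[150:400,280:480]
b=cv2.resize(b,None,fx=180*2/250,fy=180*2/250)
cv2.imwrite("pics/g1.png",cv2.hconcat([cv2.resize(a,None,fx=1.5,fy=2)[:, :],b]))
```

```text
3.1083 [ 0.48  0.23 -0.3 ]
False [0.45509099 0.17817157 0.08997022] [-0.54 -0.46  1.41]
[0.14 0.09 0.39]
5.1917 0.03875111703672637 [0.74 0.99 1.77] [ 0.0636737  -0.12844885  0.10395004] [0.45478536 0.17806127 0.08927701]
```

View pics/g1.png

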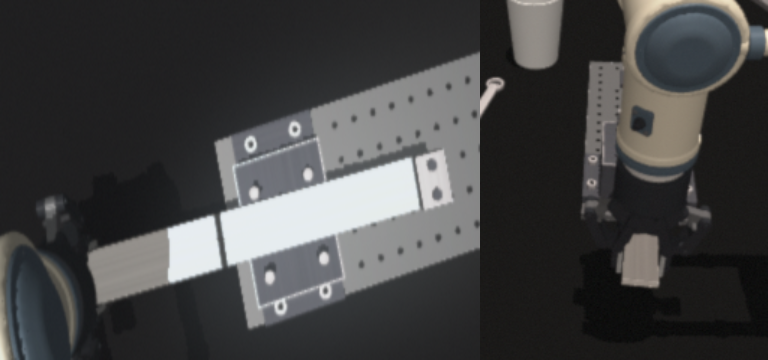

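The jaws hold the tail between the pads at 38.8 mm opening, and the rest of the rig is untouched. The wrist reads +1.8 N, so the jaws may be pressing the tail down slightly. I'll check flatness from depth before sliding.

```bash
cat >> h.py <<'E'
def xyz(c):
    z=c["range_z"];K=c["K"];v,u=np.mgrid[:480,:640];T=np.array(c["camera_from_world"])
    C=np.stack([(u-K[0,2])/K[0,0]*z,-(v-K[1,2])/K[1,1]*z,-z],-1)
    return (C-T[:3,3])@T[:3,:3]
E0=np.array([.5003,-.0673]);Y=np.radians(-77.05);D=np.array([np.cos(Y),np.sin(Y)]);N=np.array([-D[1],D[0]])
def state(c):
    """beam in rig frame: slope (deg), heights, yaw rel, line x, weight end x"""
    W=xyz(c);r=(W[...,:2]-E0);x,y=r@D,r@N
    col=c["color"].astype(int);br=(col.min(2)>195)&(abs(y)<.03)&(x>-.19)&(x<.3)&(W[...,2]>.08)&(W[...,2]<.13)&(c["range_z"]>0)
    br=cv2.erode(br.astype(np.uint8),np.ones((3,3)))>0
    px,pz=x[br],W[...,2][br]; k=np.polyfit(px,pz,1)
    print("slope deg %.2f z@-.045 %.4f n %d resid %.4f"%(np.degrees(k[0]),np.polyval(k,-.045),br.sum(),np.std(pz-np.polyval(k,px))))
    # edges via plane z=.1 rays
    v,u=np.mgrid[:480,:640];R=ray(c,np.c_[u.ravel(),v.ravel()],.1)[:,:2]-E0
    X=(R@D).reshape(480,640);Yy=(R@N).reshape(480,640);g=col.min(2)
    b=(g>170)&(abs(Yy)<.035)
    xs=[];ms=[];ws=[]
    for a in np.arange(-.13,.20,.006):
        q=b&(abs(X-a)<.003)
        if q.sum()>20:
            w=Yy[q].max()-Yy[q].min()
            if .036<w<.044: xs.append(a);ms.append((Yy[q].max()+Yy[q].min())/2)
    p=np.polyfit(xs,ms,1);print("yaw rel %.2f lat@-.045 %.4f n %d span %.3f..%.3f"%(np.degrees(p[0]),np.polyval(p,-.045),len(xs),xs[0],xs[-1]))
    m=abs(Yy-np.polyval(p,X))<.010
    bins=np.arange(-.2,.06,.002);pr=np.array([g[m&(X>=t)&(X<t+.002)].mean() if (m&(X>=t)&(X<t+.002)).any() else 255 for t in bins])
    t=bins+.001;sel=(pr<150)
    print("dark bins",dict(zip((t[sel]*1000).round().tolist(),pr[sel].round().tolist())))
E
python3 - <<'E'
from h import *
for i in(0,1): state(dict(np.load(f"pics/top{i}.npz")))
E
```

```text
slope deg 1.22 z@-.045 0.1009 n 4244 resid 0.0043
yaw rel -2.39 lat@-.045 0.0024 n 35 span -0.130..0.116
dark bins {-115.0: 90.0, -113.0: 85.0}
slope deg 1.52 z@-.045 0.1007 n 3942 resid 0.0044
yaw rel -2.15 lat@-.045 0.0025 n 35 span -0.130..0.116
dark bins {-199.0: 138.0, -197.0: 138.0, -195.0: 138.0, -193.0: 138.0, -191.0: 138.0, -189.0: 138.0, -187.0: 138.0, -185.0: 139.0, -183.0: 139.0, -181.0: 139.0, -179.0: 139.0, -177.0: 139.0, -175.0: 139.0, -173.0: 139.0, -171.0: 140.0, -169.0: 146.0, -115.0: 90.0, -113.0: 85.0}
```

```bash
sed -i 's/<.13)&(c/<.109)\&(x<.105)\&(c/' h.py
python3 - <<'E'
from h import *
for i in(0,1): state(dict(np.load(f"pics/top{i}.npz")))
E
```

```text
slope deg -0.01 z@-.045 0.0999 n 4015 resid 0.0012
yaw rel -2.39 lat@-.045 0.0024 n 35 span -0.130..0.116
dark bins {-115.0: 90.0, -113.0: 85.0}
slope deg 0.04 z@-.045 0.1000 n 3714 resid 0.0012
yaw rel -2.15 lat@-.045 0.0025 n 35 span -0.130..0.116
dark bins {-199.0: 138.0, -197.0: 138.0, -195.0: 138.0, -193.0: 138.0, -191.0: 138.0, -189.0: 138.0, -187.0: 138.0, -185.0: 139.0, -183.0: 139.0, -181.0: 139.0, -179.0: 139.0, -177.0: 139.0, -175.0: 139.0, -173.0: 139.0, -171.0: 140.0, -169.0: 146.0, -115.0: 90.0, -113.0: 85.0}
```

The beam is flat (0.04°) and the line is 114 mm short. I'll slide three quarters of the way in segments while squaring it up, then look again.

Run:
```python
from plant import env
from h import *
p0=np.array([.4546,.178]);line=E0-.114*D+.005*N
dist=np.linalg.norm(line-p0);pf=E0-dist*D;print("dist",dist,pf)
for s in(.25,.5,.75):
    st=env.line_to([*(p0+s*(pf-p0)),.089],velocity=.06,attitude=[79.3-s*2.15,90,0],f_stop=25)
    print(s,st,env.read_time(),env.read_wrist_force().round(1),env.read_torque().round(2),env.read_ee_pos().round(4))
    if st:break
    c=env.camera("top");state(c)
cv2.imwrite("pics/top2.png",cv2.resize(c["color"][220:400,180:500],None,fx=2,fy=2))
```

```text
dist 0.13541152559694053 [0.46995419 0.06466747]
0.25 False 5.9167 [-0.6  4.9  4.2] [0.73 0.13 0.07] [0.4584 0.1504 0.0894]
slope deg -0.01 z@-.045 0.0999 n 3521 resid 0.0012
yaw rel -1.58 lat@-.045 0.0025 n 40 span -0.130..0.146
dark bins {-199.0: 137.0, -197.0: 137.0, -195.0: 137.0, -193.0: 137.0, -191.0: 138.0, -189.0: 138.0, -187.0: 138.0, -185.0: 138.0, -183.0: 138.0, -181.0: 138.0, -179.0: 138.0, -177.0: 138.0, -175.0: 138.0, -173.0: 139.0, -171.0: 138.0, -169.0: 139.0, -167.0: 139.0, -165.0: 139.0, -163.0: 139.0, -161.0: 139.0, -159.0: 139.0, -157.0: 139.0, -155.0: 139.0, -153.0: 139.0, -151.0: 139.0, -149.0: 140.0, -147.0: 139.0, -145.0: 140.0, -143.0: 140.0, -141.0: 147.0, -87.0: 87.0, -85.0: 90.0}
0.5 False 6.5917 [-0.3  3.9  4.9] [0.65 0.14 0.15] [0.4624 0.1217 0.0894]
slope deg -0.03 z@-.045 0.0999 n 3050 resid 0.0012
yaw rel -0.96 lat@-.045 0.0021 n 39 span -0.106..0.176
dark bins {-199.0: 52.0, -197.0: 50.0, -195.0: 47.0, -193.0: 44.0, -191.0: 43.0, -189.0: 41.0, -187.0: 38.0, -185.0: 36.0, -183.0: 33.0, -181.0: 34.0, -179.0: 43.0, -177.0: 79.0, -175.0: 124.0, -173.0: 1
[... 685 characters left out ...]
s {-195.0: 149.0, -193.0: 128.0, -191.0: 106.0, -189.0: 99.0, -187.0: 114.0, -185.0: 138.0, -161.0: 147.0, -159.0: 131.0, -157.0: 115.0, -155.0: 97.0, -153.0: 80.0, -151.0: 62.0, -149.0: 55.0, -147.0: 51.0, -145.0: 52.0, -143.0: 50.0, -141.0: 56.0, -139.0: 81.0, -137.0: 103.0, -135.0: 129.0, -133.0: 138.0, -131.0: 139.0, -129.0: 139.0, -127.0: 140.0, -125.0: 139.0, -123.0: 139.0, -121.0: 140.0, -119.0: 140.0, -117.0: 140.0, -115.0: 140.0, -113.0: 140.0, -111.0: 140.0, -109.0: 140.0, -107.0: 140.0, -105.0: 141.0, -103.0: 141.0, -101.0: 141.0, -99.0: 141.0, -97.0: 141.0, -95.0: 141.0, -93.0: 141.0, -91.0: 141.0, -89.0: 141.0, -87.0: 142.0, -85.0: 143.0, -31.0: 121.0, -29.0: 82.0, -27.0: 113.0}
```

View pics/top2.png

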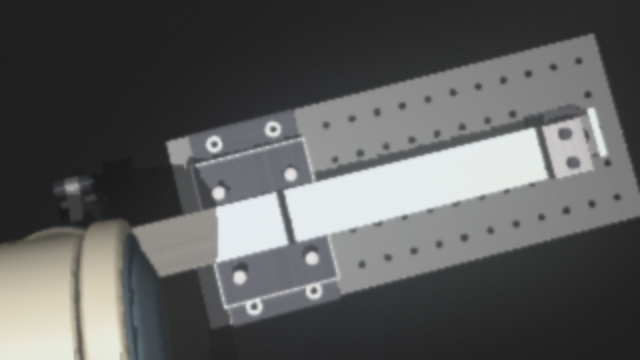

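The line is 29 mm short, the beam is flat, and the yaw is nearly square. It clears the studs, and its weight is over the sensor. Now the last stretch, then press the tail down.

Run:
```python
from plant import env
from h import *
pf=E0-.1354*D
R=lambda:print(env.read_time(),env.read_wrist_force().round(1),env.read_torque().round(2),env.read_ee_pos().round(4))
print(env.line_to([*pf,.089],velocity=.05,attitude=[77.05,90,0],f_stop=25));env.wait(.3);R()
z=.089
for _ in range(6):
    if env.read_wrist_force()[2]>10:break
    z-=.0005; env.line_to([*pf,z],velocity=.01);env.wait(.2);R()
c=env.camera("top");state(c);np.savez("pics/top3.npz",**c)
cv2.imwrite("pics/top3.png",cv2.resize(c["color"][260:400,240:440],None,fx=4,fy=4,interpolation=cv2.INTER_CUBIC))
```

```text
False
8.3417 [-0.8  5.9  5.8] [0.84 0.19 0.03] [0.47   0.0655 0.0895]
8.7917 [-1.3  5.4  8.6] [0.83 0.38 0.01] [0.47   0.0655 0.0894]
9.2417 [-3.1  5.9  9.8] [0.86 0.57 0.03] [0.47   0.0655 0.0894]
9.6917 [-3.5  6.1 12.7] [ 0.85  0.82 -0.03] [0.4701 0.0655 0.0894]
slope deg -0.01 z@-.045 0.0998 n 2191 resid 0.0012
yaw rel 0.40 lat@-.045 -0.0007 n 38 span -0.052..0.194
dark bins {-147.0: 149.0, -145.0: 149.0, -143.0: 147.0, -141.0: 148.0, -139.0: 145.0, -137.0: 134.0, -135.0: 118.0, -133.0: 101.0, -131.0: 95.0, -129.0: 104.0, -127.0: 133.0, -125.0: 147.0, -115.0: 150.0, -113.0: 150.0, -111.0: 147.0, -109.0: 147.0, -107.0: 147.0, -105.0: 142.0, -103.0: 136.0, -101.0: 122.0, -99.0: 107.0, -97.0: 87.0, -95.0: 70.0, -93.0: 63.0, -91.0: 79.0, -89.0: 118.0, -87.0: 135.0, -85.0: 140.0, -83.0: 141.0, -81.0: 141.0, -79.0: 141.0, -77.0: 141.0, -75.0: 142.0, -73.0: 142.0, -71.0: 142.0, -69.0: 142.0, -67.0: 142.0, -65.0: 142.0, -63.0: 142.0, -61.0: 142.0, -59.0: 142.0, -57.0: 142.0, -55.0: 148.0, -3.0: 126.0, -1.0: 82.0, 1.0: 107.0}
```

View pics/top3.png

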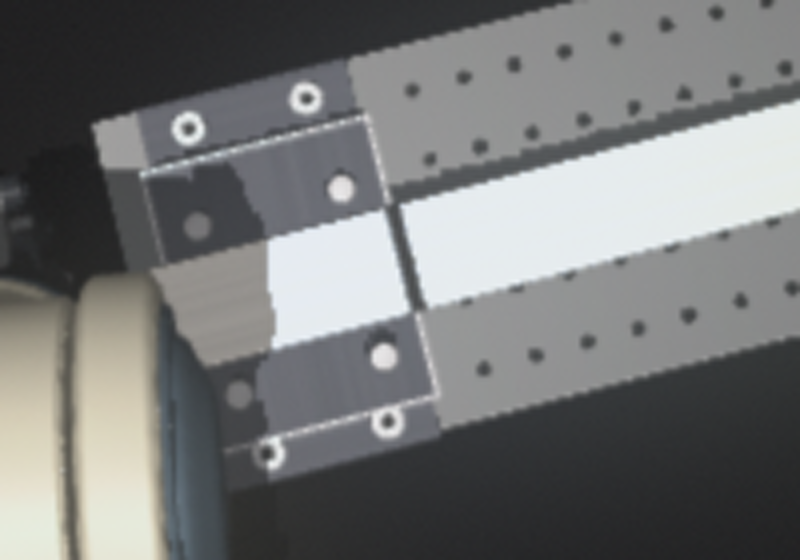

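The picture shows the line against the seat edge near (402,258) in the crop. The numbers put it about 0.9 mm short, with 0.4° yaw. I'll make one small correction.

Run:
```python
from plant import env
from h import *
pf=E0-.1342*D
R=lambda:print(env.read_time(),env.read_wrist_force().round(1),env.read_torque().round(2),env.read_ee_pos().round(4),env.read_opening())
env.line_to([*pf,.0875],velocity=.01,attitude=[77.4,90,0]);env.wait(.5);R()
c=env.camera("top");state(c)
cv2.imwrite("pics/top4.png",c["color"])
s=env.camera("side");cv2.imwrite("pics/side4.png",s["color"])
```

```text
10.5083 [-2.1 10.1 11.5] [ 1.26  0.59 -0.12] [0.4707 0.0651 0.0894] 0.03866172522656851
slope deg 0.06 z@-.045 0.0998 n 2156 resid 0.0013
yaw rel 0.06 lat@-.045 -0.0006 n 38 span -0.052..0.194
dark bins {-149.0: 150.0, -147.0: 148.0, -143.0: 147.0, -141.0: 148.0, -139.0: 146.0, -137.0: 143.0, -135.0: 133.0, -133.0: 117.0, -131.0: 99.0, -129.0: 93.0, -127.0: 107.0, -125.0: 126.0, -123.0: 143.0, -115.0: 150.0, -111.0: 148.0, -109.0: 147.0, -107.0: 147.0, -105.0: 145.0, -103.0: 144.0, -101.0: 135.0, -99.0: 122.0, -97.0: 107.0, -95.0: 87.0, -93.0: 70.0, -91.0: 62.0, -89.0: 90.0, -87.0: 121.0, -85.0: 137.0, -83.0: 141.0, -81.0: 141.0, -79.0: 141.0, -77.0: 141.0, -75.0: 142.0, -73.0: 142.0, -71.0: 142.0, -69.0: 142.0, -67.0: 142.0, -65.0: 142.0, -63.0: 142.0, -61.0: 142.0, -59.0: 142.0, -57.0: 142.0, -55.0: 144.0, -3.0: 145.0, -1.0: 85.0, 1.0: 93.0}
```

View pics/top4.png

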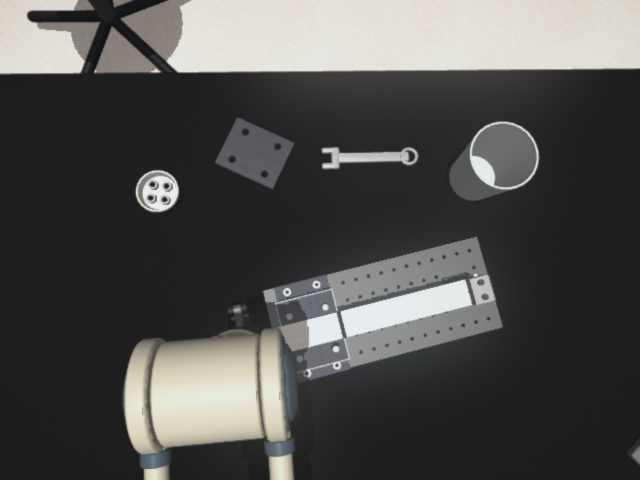

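The line is within about 0.5 mm of the edge, the beam is flat and square, 11.5 N holds the tail down, and the bystanders are where they were. I'm handing in.

```bash
python3 -c "
from plant import env
print(env.sign_off(),env.read_time(),env.read_wrist_force())"
```

```text
the job is handed in; nothing more can be done
the job is handed in; nothing more can be done
```

The job is handed in. I gripped the beam's tail at 60 N and slid it about 114 mm outward between the studs, squaring it up on the way. It stayed flat on the seat at every check. The arm is still holding the tail pressed down.

My last checks, taken just before hand-in at about 10.5 s:
- **Line:** about 0.5 mm from the block's outer edge, within the camera's 2 mm calibration.
- **Square and flat:** yaw 0.06° from the rig's axis, slope 0.06°, and 0.6 mm off centre.
- **Hold:** about 11.5 N pressing down on the tail, with the jaws closed to 38.7 mm on the 40 mm beam.
- **Loose things:** clamp plate, nut dish, wrench and beaker look unmoved in the last top view.

- **Corrected:** after the main slide the beam was about 0.9 mm short and 0.4° out of square. One small move fixed that.
- **Residual side load:** the jaws still press the beam outward with about 10 N, held by friction on the seat.
- **Not checked:** I took no reading after hand-in, because the interface closed.

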